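# Set the portion stop and spin its wing nut home

## Task

Set up the portioning guide on the prep table: with the fingertips, push the blue sliding stop along its rail until its orange pointer lines up with the red mark, and then spin the loose black wing nut on top of it clockwise (seen from above), stroke by stroke against its wings, until it is fully home. Turn it gently, only by pushing with a fingertip and never pinching or gripping it, leave the stop on the mark, and do not disturb the cheese, jar, cup or can.

Things in the scene. Friction and masses are not known exactly. Their poses are not given: they have to be found in the camera images.
- guide: White cutting board 200 x 380 x 20 mm (x, y, z), fixed to the table, with a steel rail along its y axis. Origin: centre of its underside (on the table). The stop slides along the guide's +y direction. The guide's x axis points roughly away from the robot; its yaw varies by up to 0.35 rad either way.
- stop (a joint): Position of the blue sliding stop along the rail, m: 0 at the -y end of its travel, growing towards the guide's +y, at most 0.16. The nut's axis lies at guide y = -0.10 + this value, guide x = 0. The mark always lies 45 to 140 mm further on. A stiff slide: about 9 N moves it and it stays where it is left.
- push_face (a point): Centre of the stop's flat push face (the -y side of the blue block), 37 mm above the table. The face looks along the guide's -y and is 100 mm wide, from 24 to 50 mm above the table. The block reaches from 37.5 mm behind (-y) to 41 mm ahead (+y) of the nut's axis; its top is 50 mm above the table.
- plate_top (a point): Middle of the top edge of the steel stop plate at the +y end of the blue block, 100 mm above the table. The plate is upright, 110 mm wide (guide x), 6 mm thick (guide y), its inner face 41 mm from the nut's axis. It moves with the block and keeps a finger from circling right round the nut. Axes as the guide's.
- stop_pointer (a point): Tip of the flat orange pointer on the stop's +x side, 27 mm above the table, level in guide y with the nut's axis, at guide x = 66 mm. Axes as the guide's.
- mark_line (a point): Centre of the red mark, a flat 4 mm wide line across the black scale strip beside the rail, with a small red tab at its outer end. At guide x = 80 mm. Axes as the guide's. The mark is fixed; it is at another place along the scale at each start.
- wingnut (a joint): Turn of the wing nut, rad, growing clockwise seen from above. At value 0 the yellow-edged wing points along the guide's +x. It comes to a hard stop, fully home, at 8.0; it starts 5.0 to 7.5 rad short of that. It is loose: about 0.5 N near a wing's end turns it; it stays where it is left, and sinks 0.4 mm per rad.
- nut_center (a point): Point on the axis of the black plastic wing nut, half-way up its wings, 69 to 72 mm above the table. Its x axis points along the wing with the yellow upper edge; the other wing, all black, is opposite; z up. The hub between the wings has a radius of 12.5 mm and its top is 4 mm below this point.
- wing_end (a point): Outer end of the yellow-edged wing, 36 mm from the nut's axis, at the height of nut_center. Both wings are upright plates 6 mm thick. Lower edge 12 mm below this point; upper edge 14 mm above it from 18 to 36 mm out, and 4 mm above it nearer the axis.
- cheese_mid (a point): Centre of a loose yellow block of cheese, 75 x 42 x 45 mm, on the +y end of the board. To be left alone.
- jar_mid (a point): Centre of a loose amber jar with a red lid, 62 mm across, 95 mm high, beyond the board (guide +x). To be left alone.
- cup_mid (a point): Centre of a loose steel cup, 72 mm across, 80 mm high, past the +y end of the board. To be left alone.
- can_mid (a point): Centre of a loose can with a green label, 66 mm across, 85 mm high, beyond the board (guide +x). To be left alone.

How it is judged (in metres and radians):
On the way, in this order (a step that is already met when the one before it is completed fails the run):
1. the stop stands with its pointer within 6 mm of the mark, the nut not yet home (y of stop_pointer in the frame of mark_line between -0.006 and 0.006 m and value of joint wingnut below 7.5 rad and velocity of joint stop between -0.01 and 0.01 m/s), for 0.2 s.
2. the wing nut is turned home (value of joint wingnut above 7.7 rad), for 0.2 s.
At the end, for the whole second after the job is handed in: The pointer is within 6 mm of the red mark along the rail, the wing nut is within 0.3 rad of its fully home stop and at rest, and the cheese, jar, cup and can are within 15 mm of where they started (y of stop_pointer in the frame of mark_line between -0.006 and 0.006 m and value of joint wingnut above 7.7 rad and velocity of joint wingnut between -0.05 and 0.05 rad/s and distance of each of cheese_mid, jar_mid, cup_mid, can_mid from where it was at the start of the episode below 0.015 m); the robot touches nothing.
It fails at once if the wing nut is pinched, gripped or forced (more than 20 N between fingers and nut) (contact force between the fingers and wingnut above 20 N).
It fails at once if a bystander (cheese, jar, cup, can) is moved or lifted by more than 15 mm (distance of any of cheese_mid, jar_mid, cup_mid, can_mid from where it was at the start of the episode above 0.015 m).
It also fails if it takes over 70 s, if anything falls off the work surface, if the arm or the gripper's body presses on something with over 40 N, if the wrist force passes 120 N, or if a joint passes its speed limit or range.

## Robot

A 6-joint arm with a two-finger parallel gripper is mounted at the origin on the work surface. World frame = base frame: x ahead of the robot, y to its left, z up, the work surface at z = 0. Lengths are in m, angles in degrees, forces in N, time in s.
With the tool pointing down it reaches from about 0.35 to 0.875 m from the base axis. Payload 4.2 kg.
Tool frame: the origin (TCP) lies where the fingers leave the gripper's body, on its centre line; the fingertips stand 70 mm ahead of it and the grasp point (between the pads) lies 51 mm ahead of it; z points along the fingers, y is the direction in which the jaws open and shut (so a half turn about z gives the same grasp; the last joint's range is limited). The gripper opens to 87 mm and grips with 3 to 60 N. Pads are 19 mm wide; open, the fingers measure 117 mm over their backs; the gripper's body (75 mm by 190 mm) begins 51 mm behind the grasp point.
Start: joints at [82.655, 22.042, 0.453, 0, -68.411, -14.817], TCP at [0.236, 0.579, 0.292] pointing down, gripper open.
Joint ranges: [-179.83, 179.83], [-69.29, 118.12], [-61.27, 80.66], [-181.25, 117.63], [-171.15, -9.14], [-177.46, 177.46]. Speed limits (degrees/s): [159.86, 159.86, 180, 180, 180, 180].

## Interface

Orientations are given as a 3x3 rotation matrix whose columns are the frame's x, y, z axes.
In Python, from station import sense, capture, camera_model, finish_job gives the robot as it stands.
- The arm moves only by the shell command python3 -m inch 'ROWS'. ROWS is JSON, a list of rows, each an object with "hand": the closure, from 0 (fully open) to 1 (shut); "slide": the shift along the world's x, y, z in cm, a list of three; "yaw": the turn about the world's z in rad. A call has 1 to 10 rows; each row is the pose to reach, as a shift and turn from the pose commanded when the call began; what a row does not reach only later rows make up. A row lasts 1/8 s, in which the tool goes at most 62.5 mm and 10.7 degrees, less where a joint would pass 70% of its speed; a pose out of reach is approached as far as the arm can. A call with a gripper value outside its range is refused whole. The fingers move at their own pace and stop on an object; the grip force is fixed at half the most. Time passes only in rows, so rows that repeat a pose let the fingers close. It gives the time, the measured TCP pose, the force and the opening at its end, in the units of the state.
- sense(): the state, without advancing time (a new reading comes with each control period).
- capture(name): name is "scene" or "top" or "wrist"; returns the picture (480x640x3 uint8, blue, green, red); there is no depth.
- camera_model(name): a dict with "mtx" (3x3 intrinsics, pixels), "xyz" and "orientation" of the camera in the world; the wrist camera has in their place "tool_from_camera" (4x4, takes a point from camera to tool coordinates, whose origin is the TCP and whose axes are the flange's). Camera axes: x right, y up, looking along -z (the intrinsics and any distortion apply to the point x, -y, -z); pixel columns grow to the right and rows downward; lengths in m; the calibration is good to about 2 mm. A picture is of the moment at which its call begins: read the wrist's pose just before it. camera_model takes no time and is no camera call.
- finish_job(): hands the job in, once; it reports no verdict.
The state is a dict: "time_s": time; "joints": joint angles; "joint_velocities": joint speeds; "effort": joint torques, N m; "tcp_pos": TCP position; "ee_rot": TCP orientation; "wrist_force": force on the tool from outside, world axes, zero at the start; "moment": the same for the moment, N m; "gripper_width": opening from 0.0 (shut) to 1.0 (fully open).
Only numpy, scipy, OpenCV 4.12 (cv2) and the standard library are available. Lean on these libraries where they do the work, as an engineer would, in place of code of your own. Each camera call takes 0.05 s, during which the arm holds its last target. There are 200 camera calls.

## Working session

There is one attempt and no reset: what is moved stays moved. The work goes in short steps, Python scripts to look and compute and a shell command to move; the robot and the scene stay as the last step left them, time stands still between calls to the robot, and variables do not carry over. Pictures are saved under pics/ and viewed, about 8 in all and at most 12, crops included, and the job is handed in when it is done.

```bash
ls; mkdir -p pics; python3 - <<'E'
from station import *
import cv2
s=sense();print(s)
for n in("scene","top"):
    cv2.imwrite(f"pics/{n}0.png",capture(n));print(n,camera_model(n))
print(camera_model("wrist"))
E
```

```text
pics
{'time_s': 0.0, 'joints': array([ 8.26530465e+01,  2.20899933e+01,  3.79685978e-01, -3.02981600e-02,
       -6.84095956e+01, -1.48166697e+01]), 'joint_velocities': array([-0.05788112, -0.0988204 ,  0.04049599,  0.00376834,  0.03273297,
        0.04792448]), 'effort': array([-3.91191252e-04, -3.90661848e+01,  1.87402958e+01,  4.21972409e+00,
        1.10325945e-02, -1.88667705e-04]), 'tcp_pos': array([0.23558379, 0.57841395, 0.29116349]), 'ee_rot': array([[ 9.26036691e-01, -3.77432743e-01, -7.55266847e-04],
       [-3.77433494e-01, -9.26034506e-01, -2.01259344e-03],
       [ 6.02155022e-05,  2.14879838e-03, -9.99997690e-01]]), 'wrist_force': array([-1.49612862, -0.08386863,  0.06632839]), 'moment': array([-0.02342033,  0.02027008, -0.00414852]), 'gripper_width': 1.0015708054312917}
scene {'mtx': array([[587.56178168,   0.        , 313.80891039],
       [  0.        , 587.56178168, 244.18597453],
       [  0.        ,   0.        ,   1.        ]]), 'xyz': array([1.24379642, 0.07487381, 1.06984811]), 'orientation': array([[-0.0109645 , -0.85724885,  0.51478557],
       [ 0.99990316
[... 319 characters left out ...]
[[ 1.76797429e-02,  9.93658877e-01, -1.11038117e-01],
       [-9.99839373e-01,  1.78970838e-02,  9.60868834e-04],
       [ 2.94203434e-03,  1.11003294e-01,  9.93815684e-01]])}
{'mtx': array([[355.92437558,   0.        , 320.73704256],
       [  0.        , 355.92437558, 240.656551  ],
       [  0.        ,   0.        ,   1.        ]]), 'tool_from_camera': array([[-8.72129734e-04,  9.54644992e-01,  2.97745158e-01,
         8.07012963e-02],
       [ 9.99999573e-01,  9.23167242e-04, -3.07901613e-05,
         9.33750430e-04],
       [-3.04262250e-04,  2.97745004e-01, -9.54645390e-01,
        -9.30894132e-02],
       [ 0.00000000e+00,  0.00000000e+00,  0.00000000e+00,
         1.00000000e+00]])}
```

View pics/top0.png

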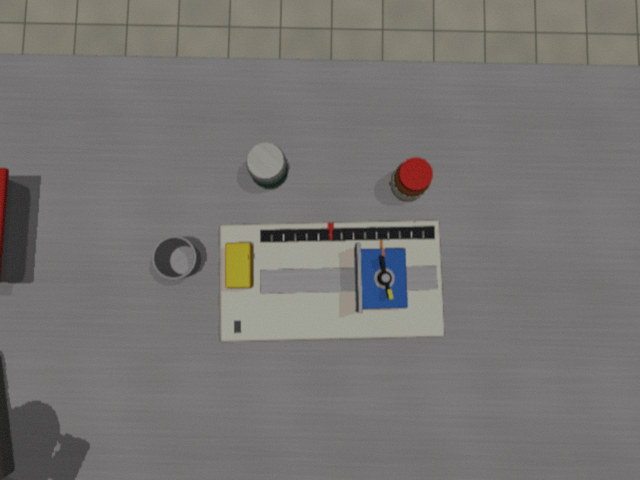

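View pics/scene0.png

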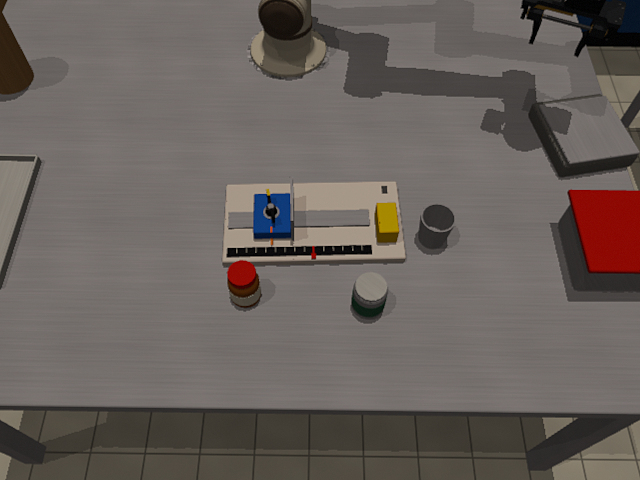

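The top view shows the board at (220–443, 221–341) with its +y end to the left. The stop's nut is near (384, 279), the pointer near (381, 245), the red mark at (331, 231) and the yellow wing tip at (390, 295).

```bash
cat > h.py <<'E'
import numpy as np, cv2
from station import *
def cam(n):
    m=camera_model(n)
    if n=="wrist":
        s=sense();T=np.eye(4);T[:3,:3]=s["ee_rot"];T[:3,3]=s["tcp_pos"]
        T=T@np.array(m["tool_from_camera"]);return m["mtx"],T[:3,3],T[:3,:3]
    return m["mtx"],np.array(m["xyz"]),np.array(m["orientation"])
def ray(c,uv,z):
    K,p,R=c;uv=np.atleast_2d(uv).astype(float)
    d=np.c_[(uv[:,0]-K[0,2])/K[0,0],-(uv[:,1]-K[1,2])/K[1,1],-np.ones(len(uv))]@R.T
    return p+d*((z-p[2])/d[:,2])[:,None]
def proj(c,P):
    K,p,R=c;q=(np.atleast_2d(P)-p)@R;return np.c_[K[0,0]*q[:,0]/-q[:,2]+K[0,2],-K[1,1]*q[:,1]/-q[:,2]+K[1,2]]
def masks(im):
    h,s,v=[x.astype(int) for x in cv2.split(cv2.cvtColor(im,cv2.COLOR_BGR2HSV))]
    return dict(white=(s<60)&(v>175),blue=(h>100)&(h<130)&(s>120)&(v>60),red=((h<5)|(h>174))&(s>160)&(v>90),
      orange=(h>=5)&(h<18)&(s>120)&(v>120),yellow=(h>=20)&(h<35)&(s>150)&(v>100))
def comps(m,minA=4):
    n,l,st,c=cv2.connectedComponentsWithStats(m.astype(np.uint8))
    return sorted([(int(st[i,4]),c[i].round(1).tolist(),st[i,:4].tolist(),l==i) for i in range(1,n) if st[i,4]>=minA],key=lambda a:-a[0])
E
python3 - <<'E'
from h import *
for n in("top","scene"):
    im=cv2.imread(f"pics/{n}0.png");c=cam(n);M=masks(im)
    for k,m in M.items():
        for a in comps(m)[:4]:
            print(n,k,a[:3],ray(c,a[1],dict(white=.02,blue=.05,red=.022,orange=.027,yellow=.084)[k])[0].round(4))
    w=comps(cv2.morphologyEx(M["white"].astype(np.uint8),cv2.MORPH_CLOSE,np.ones((25,25))))[0][3]
    pts=np.argwhere(w)[:,::-1].astype(np.float32)
    W=ray(c,pts,.02)[:,:2].astype(np.float32);r=cv2.minAreaRect(W);print(r)
    b=M["blue"]; W=ray(c,np.argwhere(b)[:,::-1],.05)[:,:2].astype(np.float32);print("blue",cv2.minAreaRect(W))
im=cv2.imread("pics/top0.png");cv2.imwrite("pics/topc.png",cv2.resize(im[210:330,300:450],None,fx=5,fy=5,interpolation=cv2.INTER_CUBIC))
E
```

```text
top blue (2020, [383.4, 278.5], [361, 249, 46, 59]) [ 0.5529 -0.0139  0.05  ]
top red (837, [415.3, 173.7], [399, 158, 33, 32]) [ 0.7367 -0.0714  0.022 ]
top red (267, [1.7, 195.4], [0, 169, 6, 72]) [0.6854 0.6442 0.022 ]
top red (53, [330.4, 229.8], [328, 223, 6, 17]) [0.6358 0.0748 0.022 ]
top orange (21, [382.0, 247.2], [381, 240, 3, 16]) [ 0.6069 -0.0136  0.027 ]
top yellow (1100, [238.0, 264.9], [226, 243, 25, 45]) [0.5693 0.2229 0.084 ]
top yellow (29, [389.4, 293.5], [388, 289, 4, 10]) [ 0.528  -0.0199  0.084 ]Traceback (most recent call last):
  File "<stdin>", line 7, in <module>
IndexError: list index out of range
```

```bash
python3 - <<'E'
from h import *
for n in("top","scene"):
    im=cv2.imread(f"pics/{n}0.png");c=cam(n);M=masks(im)
    i=(ray and np.round(proj(c,[[.46,.1,.02]])[0]).astype(int));print(n,"board px",im[i[1],i[0]],"table",im[i[1]+ (40 if n=="top" else -40),i[0]])
    p=im[i[1],i[0]].astype(int); g=np.abs(im.astype(int)-p).max(2)<35
    w=comps(cv2.morphologyEx(g.astype(np.uint8),cv2.MORPH_OPEN,np.ones((3,3))))[0][3]
    W=ray(c,np.argwhere(w)[:,::-1],.02)[:,:2].astype(np.float32);print(cv2.minAreaRect(W))
    W=ray(c,np.argwhere(M["blue"])[:,::-1],.05)[:,:2].astype(np.float32);print("blue",cv2.minAreaRect(W))
    if n=="scene":
      for k,m in M.items():
        for a in comps(m)[:4]:
            print(n,k,a[:3],ray(c,a[1],dict(white=.02,blue=.05,red=.022,orange=.027,yellow=.084)[k])[0].round(4))
im=cv2.imread("pics/top0.png");cv2.imwrite("pics/topc.png",cv2.resize(im[210:330,300:450],None,fx=5,fy=5,interpolation=cv2.INTER_CUBIC))
E
```

```text
top board px [152 161 161] table [115 114 117]
((0.5503708124160767, 0.07285384833812714), (0.19713683426380157, 0.3776458203792572), 2.332331895828247)
blue ((0.5537770986557007, -0.01419815793633461), (0.09652326256036758, 0.07241680473089218), 2.2625274658203125)
scene board px [137 151 167] table [111 114 119]
((0.54827880859375, 0.14707590639591217), (0.19794930517673492, 0.22872485220432281), 2.305283308029175)
blue ((0.5565785765647888, -0.011773016303777695), (0.09821463376283646, 0.07613278180360794), 1.8228504657745361)
scene white (35, [268.0, 257.0], [251, 257, 35, 1]) [ 0.6456 -0.0169  0.02  ]
scene white (34, [350.5, 227.0], [334, 227, 34, 1]) [0.5696 0.1544 0.02  ]
scene white (26, [358.5, 255.0], [346, 255, 26, 1]) [0.6379 0.1694 0.02  ]
scene white (21, [318.0, 228.0], [308, 228, 21, 1]) [0.5733 0.0854 0.02  ]
scene blue (1149, [271.9, 213.7], [253, 194, 38, 40]) [ 0.5586 -0.0114  0.05  ]
scene red (4945, [608.8, 228.2], [569, 190, 71, 82]) [0.5649 0.7035 0.022 ]
scene red (564, [241.1, 272.7], [227, 261, 29, 25]) [ 0.6841 -0.0691  0.022 ]
scene red (44, [313.0, 252.8], [311, 246, 5, 13]) [0.6353 0.0755 0.022 ]
scene orange (13, [271.4, 241.3], [270, 239, 3, 6]) [ 0.612  -0.0111  0.027 ]
scene orange (6, [271.0, 229.5], [271, 227, 1, 6]) [ 0.5831 -0.0134  0.027 ]
scene yellow (593, [387.2, 217.6], [377, 203, 22, 30]) [0.587 0.224 0.084]
scene yellow (17, [267.7, 191.9], [266, 189, 4, 7]) [ 0.5274 -0.0198  0.084 ]
```

View pics/topc.png

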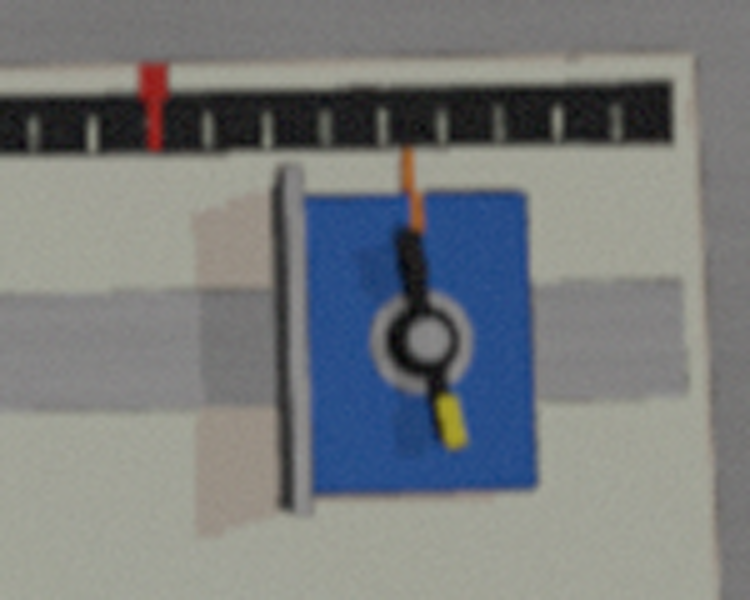

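Yaw is about 2.3°, with the nut axis near (0.554, -0.015). The stop has about 87 mm to go, and the wing is at about 2.98 rad, so the nut needs about 5.0 rad more. I'm moving the closed fist to a point behind the push face.

```bash
python3 -m inch '[{"hand":1,"slide":[5,-8,0],"yaw":-0.15},{"hand":1,"slide":[10,-16,0],"yaw":-0.3},{"hand":1,"slide":[13,-23,0],"yaw":-0.45},{"hand":1,"slide":[15,-29,0],"yaw":-0.6},{"hand":1,"slide":[17,-34,0],"yaw":-0.7},{"hand":1,"slide":[19,-39,0],"yaw":-0.8},{"hand":1,"slide":[21,-44,0],"yaw":-0.9},{"hand":1,"slide":[22,-47,0],"yaw":-1.0},{"hand":1,"slide":[22,-47,0],"yaw":-1.0},{"hand":1,"slide":[22,-47,0],"yaw":-1.0}]'
```

```text
time_s: 1.35
tcp_pos: [0.4558, 0.1074, 0.2919]
ee_rot: [[0.18, -0.984, -0.001], [-0.984, -0.18, -0.0], [0.0, 0.001, -1.0]]
wrist_force: [-0.7, 0.3, 0.6]
gripper_width: 0.017
```

```bash
python3 -m inch '[{"hand":1,"slide":[4,-6,0],"yaw":-0.07},{"hand":1,"slide":[7,-11,0],"yaw":-0.14},{"hand":1,"slide":[9,-16,0],"yaw":-0.14},{"hand":1,"slide":[10.1,-19.5,0],"yaw":-0.14},{"hand":1,"slide":[10.1,-19.5,-4],"yaw":-0.14},{"hand":1,"slide":[10.1,-19.5,-9],"yaw":-0.14},{"hand":1,"slide":[10.1,-19.5,-14],"yaw":-0.14},{"hand":1,"slide":[10.1,-19.5,-17],"yaw":-0.14},{"hand":1,"slide":[10.1,-19.5,-18.5],"yaw":-0.14},{"hand":1,"slide":[10.1,-19.5,-18.5],"yaw":-0.14}]'
python3 - <<'E'
from h import *
print(sense()["tcp_pos"])
im=capture("top");cv2.imwrite("pics/top1.png",cv2.resize(im[200:350,210:460],None,fx=3,fy=3))
E
```

```text
time_s: 2.6
tcp_pos: [0.5567, -0.0855, 0.1066]
ee_rot: [[0.045, -0.999, -0.002], [-0.999, -0.045, -0.0], [0.0, 0.002, -1.0]]
wrist_force: [-0.4, -0.0, 0.7]
gripper_width: 0.006
[ 0.55667963 -0.08551515  0.10663359]
```

View pics/top1.png

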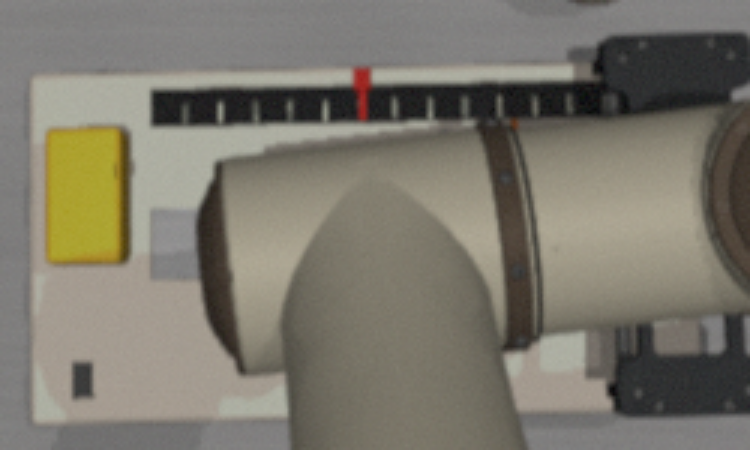

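```bash
python3 -m inch '[{"hand":1,"slide":[-0.06,1.5,0],"yaw":0},{"hand":1,"slide":[-0.11,2.7,0],"yaw":0},{"hand":1,"slide":[-0.16,4,0],"yaw":0},{"hand":1,"slide":[-0.21,5.2,0],"yaw":0},{"hand":1,"slide":[-0.26,6.4,0],"yaw":0},{"hand":1,"slide":[-0.3,7.6,0],"yaw":0},{"hand":1,"slide":[-0.35,8.8,0],"yaw":0},{"hand":1,"slide":[-0.39,9.7,0],"yaw":0},{"hand":1,"slide":[-0.41,10.2,0],"yaw":0},{"hand":1,"slide":[-0.41,10.2,0],"yaw":0}]'
python3 - <<'E'
from h import *
print(sense()["tcp_pos"])
im=capture("scene");cv2.imwrite("pics/sc1f.png",im);cv2.imwrite("pics/sc1.png",cv2.resize(im[170:300,210:410],None,fx=4,fy=4,interpolation=cv2.INTER_CUBIC))
E
```

```text
time_s: 3.9
tcp_pos: [0.5535, 0.0157, 0.1087]
ee_rot: [[0.045, -0.999, 0.003], [-0.999, -0.045, -0.001], [0.001, -0.003, -1.0]]
wrist_force: [1.9, -6.5, 0.4]
gripper_width: 0.003
[0.55346178 0.01572949 0.10868485]
```

View pics/sc1.png

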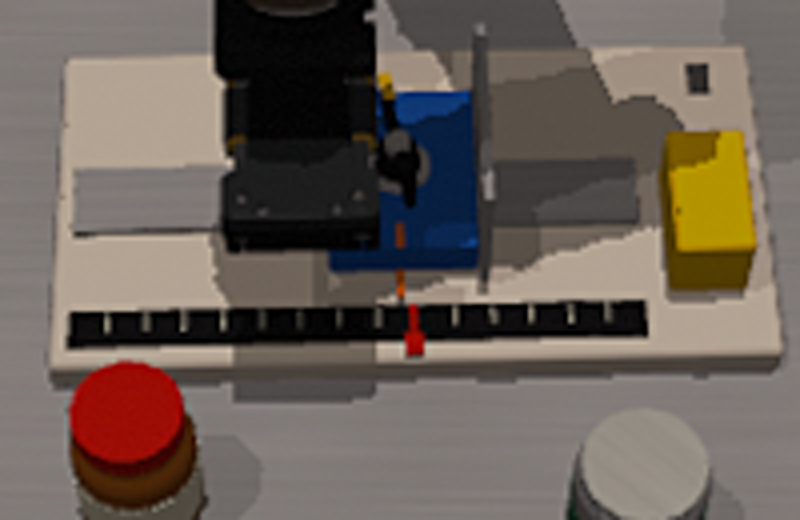

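```bash
python3 - <<'E'
from h import *
im=cv2.imread("pics/sc1f.png");c=cam("scene");M=masks(im)
a=np.radians(2.3);g=np.array([-np.sin(a),np.cos(a)])
f=lambda P:(P[:,:2]-[.5504,.0729])@g
for k,z in(("orange",.027),("red",.021)):
    for q in comps(M[k],3):
        if 230<q[1][1]<262 and q[1][0]<340 and q[1][0]>290:
            P=np.argwhere(q[3])[:,::-1]; print(k,q[:3])
            for v in np.unique(P[:,1]): print(v,f(ray(c,[[P[P[:,1]==v,0].mean(),v]],z)).round(4))
# intensity-weighted orange column around rows 236-243, red rows 246-252
for r,z in((range(238,243),.027),(range(247,252),.021)):
    for v in r:
        x=np.arange(304,319);d=im[v,304:319].astype(float);w=np.clip(d[:,2]-d[:,1]-25,0,None)
        print(v,round((w*x).sum()/w.sum(),2),f(ray(c,[[(w*x).sum()/w.sum(),v]],z)).round(4))
E
```

```text
orange (5, [309.6, 242.2], [309, 241, 2, 3])
241 [-0.0063]
242 [-0.0074]
243 [-0.0075]
red (43, [313.0, 253.1], [311, 246, 5, 13])
246 [-0.0013]
247 [-0.0014]
248 [-0.0015]
249 [-0.0015]
250 [-0.0006]
251 [-0.0017]
252 [-0.0007]
253 [-0.0008]
254 [-0.0009]
255 [-0.0009]
256 [0.]
257 [-0.]
258 [-0.0001]
238 309.53 [-0.0071]
239 309.56 [-0.0071]
240 309.69 [-0.0069]
241 309.78 [-0.0068]
242 309.61 [-0.0072]
247 312.82 [-0.0007]
248 312.9 [-0.0006]
249 312.95 [-0.0006]
250 312.98 [-0.0006]
251 313.0 [-0.0007]
```

```bash
python3 -m inch '[{"hand":1,"slide":[-0.01,0.3,0],"yaw":0},{"hand":1,"slide":[-0.02,0.65,0],"yaw":0},{"hand":1,"slide":[-0.02,0.65,0],"yaw":0},{"hand":1,"slide":[0,-0.5,0],"yaw":0},{"hand":1,"slide":[0.05,-2,0],"yaw":0},{"hand":1,"slide":[0.1,-4,3],"yaw":0},{"hand":1,"slide":[0.1,-4,6],"yaw":0},{"hand":1,"slide":[0.1,-4,6],"yaw":0}]'
python3 - <<'E'
from h import *
print(sense()["tcp_pos"])
im=capture("scene");cv2.imwrite("pics/sc2f.png",im);c=cam("scene")
a=np.radians(2.3);g=np.array([-np.sin(a),np.cos(a)])
f=lambda P:(P[:,:2]-[.5504,.0729])@g
for r,z in((range(237,244),.027),(range(247,252),.021)):
    for v in r:
        x=np.arange(304,322);d=im[v,304:322].astype(float);w=np.clip(d[:,2]-d[:,1]-25,0,None)
        print(v,round((w*x).sum()/w.sum(),2),f(ray(c,[[(w*x).sum()/w.sum(),v]],z)).round(4))
im=capture("wrist");cv2.imwrite("pics/w2.png",im)
cv2.imwrite("pics/sc2.png",cv2.resize(cv2.imread("pics/sc2f.png")[170:270,260:380],None,fx=6,fy=6,interpolation=cv2.INTER_CUBIC))
E
```

```text
time_s: 4.95
tcp_pos: [0.5549, -0.0246, 0.1699]
ee_rot: [[0.043, -0.999, 0.006], [-0.999, -0.043, 0.001], [-0.001, -0.006, -1.0]]
wrist_force: [-0.1, 0.9, -0.4]
gripper_width: 0.004
[ 0.55492243 -0.02461202  0.16987564]
237 312.78 [-0.0003]
238 312.55 [-0.0008]
239 312.57 [-0.0009]
240 312.53 [-0.001]
241 312.59 [-0.001]
242 312.58 [-0.0011]
243 312.58 [-0.0011]
247 312.84 [-0.0007]
248 312.9 [-0.0007]
249 312.96 [-0.0006]
250 313.0 [-0.0006]
251 312.98 [-0.0007]
```

View pics/sc2.png

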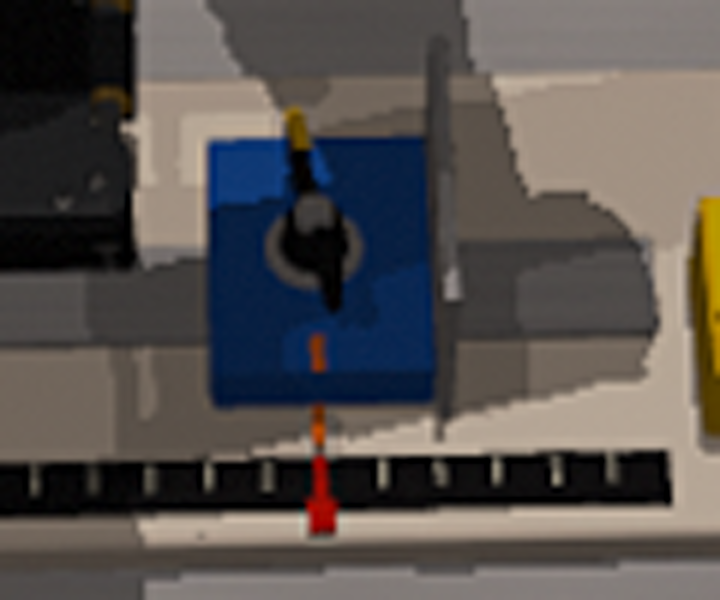

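The pointer now sits on the mark to within about 0.5 mm. In the crop the pointer is at x≈318 and the red line at x≈320. The yellow wing is at (295, 120), pointing guide -x. Next I work out the waypoints for the stroke.

```bash
cat >> h.py <<'E'
GA=np.radians(2.3);GR=np.array([[np.cos(GA),-np.sin(GA)],[np.sin(GA),np.cos(GA)]]);GC=np.array([.5504,.0729])
AX=GC+GR@[0,-.0008]
def toG(P): return (np.atleast_2d(P)[:,:2]-AX)@GR   # about nut axis, guide axes
def fist(phi,d,R=28):  # world xy of the fist, mm in
    p=np.radians(phi);return AX+GR@(np.array([R*np.cos(p)-d*np.sin(p),R*np.sin(p)+d*np.cos(p)])/1000)
E
python3 - <<'E'
from h import *
c=cam("scene")
print("yellow",toG(ray(c,[[309.2,190]],.084))*1e3,"black end",toG(ray(c,[[315.7,220]],.082))*1e3,"hub",toG(ray(c,[[312.2,210.8]],.066))*1e3)
p0=np.array([.5549,-.0246])
print("above",(fist(9,18.5)-p0)*100)
s=fist(9,18.5)
for ph in range(9,-185,-9): print(ph,((fist(ph,12.5)-s)*100).round(2),round(np.radians(ph-9),2))
E
```

```text
yellow [[-29.59649915  -5.06803104]] black end [[43.69875857  6.16683929]] hub [[10.32367175  0.15266959]]
above [ 1.93643122 12.03285077]
9 [ 0.12 -0.59] 0.0
0 [ 0.36 -1.  ] -0.16
-9 [ 0.54 -1.45] -0.31
-18 [ 0.65 -1.92] -0.47
-27 [ 0.68 -2.4 ] -0.63
-36 [ 0.64 -2.88] -0.79
-45 [ 0.52 -3.34] -0.94
-54 [ 0.33 -3.79] -1.1
-63 [ 0.08 -4.19] -1.26
-72 [-0.24 -4.56] -1.41
-81 [-0.61 -4.86] -1.57
-90 [-1.02 -5.11] -1.73
-99 [-1.47 -5.29] -1.88
-108 [-1.94 -5.4 ] -2.04
-117 [-2.42 -5.43] -2.2
-126 [-2.9  -5.39] -2.36
-135 [-3.36 -5.27] -2.51
-144 [-3.81 -5.08] -2.67
-153 [-4.21 -4.82] -2.83
-162 [-4.58 -4.51] -2.98
-171 [-4.88 -4.14] -3.14
-180 [-5.13 -3.72] -3.3
```

```bash
python3 -m inch '[{"hand":1,"slide":[0,0,3.5],"yaw":0.08},{"hand":1,"slide":[0.3,2,4],"yaw":0.16},{"hand":1,"slide":[1,6,4],"yaw":0.16},{"hand":1,"slide":[1.9,10,4],"yaw":0.16},{"hand":1,"slide":[1.94,12,4],"yaw":0.16},{"hand":1,"slide":[1.94,12.03,4],"yaw":0.16},{"hand":1,"slide":[1.94,12.03,2],"yaw":0.16},{"hand":1,"slide":[1.94,12.03,-1],"yaw":0.16},{"hand":1,"slide":[1.94,12.03,-3],"yaw":0.16},{"hand":1,"slide":[1.94,12.03,-3],"yaw":0.16}]'
python3 - <<'E'
from h import *
s=sense();print(s["tcp_pos"],s["joints"].round(1),s["wrist_force"],toG(s["tcp_pos"])*1e3)
cv2.imwrite("pics/sc3.png",cv2.resize(capture("scene")[170:270,260:380],None,fx=6,fy=6,interpolation=cv2.INTER_CUBIC))
E
```

```text
time_s: 6.3
tcp_pos: [0.5716, 0.0945, 0.1353]
ee_rot: [[0.201, -0.98, -0.005], [-0.98, -0.201, -0.002], [0.001, 0.005, -1.0]]
wrist_force: [0.2, 0.2, 0.9]
gripper_width: 0.003
[0.57159313 0.09453273 0.13530366] [ 25.4  26.8 -17.2  -0.  -46.4 -13.8] [0.23639442 0.21640569 0.87033525] [[22.04421759 21.56478882]]
```

View pics/sc3.png

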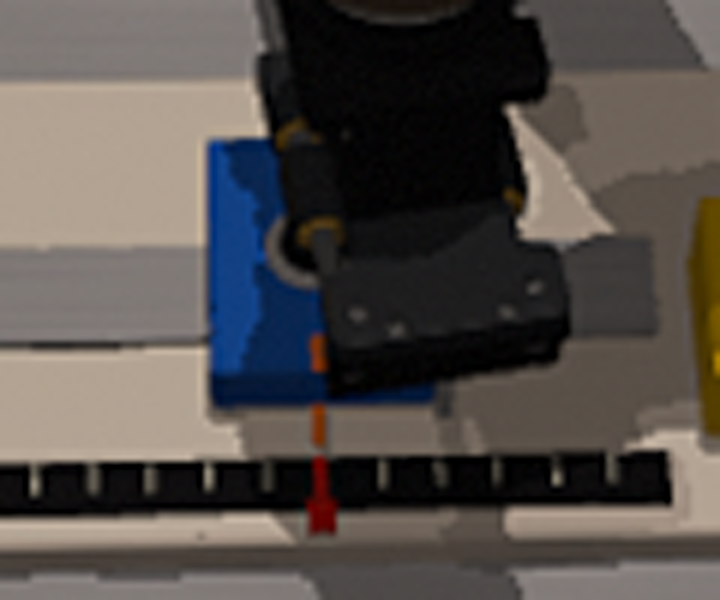

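```bash
python3 - <<'E'
from h import *
s=sense()["tcp_pos"][:2]
for ph in range(9,-90,-9): print(ph,((fist(ph,12.5)-s)*100).round(2),round(np.radians(ph-9),2))
E
```

```text
9 [ 0.28 -0.52] 0.0
0 [ 0.53 -0.93] -0.16
-9 [ 0.71 -1.38] -0.31
-18 [ 0.82 -1.85] -0.47
-27 [ 0.85 -2.33] -0.63
-36 [ 0.81 -2.81] -0.79
-45 [ 0.69 -3.28] -0.94
-54 [ 0.5  -3.72] -1.1
-63 [ 0.24 -4.13] -1.26
-72 [-0.07 -4.49] -1.41
-81 [-0.44 -4.8 ] -1.57
```

```bash
python3 -m inch '[{"hand":1,"slide":[0.2,0,0.5],"yaw":0},{"hand":1,"slide":[0.28,-0.52,0.5],"yaw":0},{"hand":1,"slide":[0.53,-0.93,0.5],"yaw":-0.16},{"hand":1,"slide":[0.71,-1.38,0.5],"yaw":-0.31},{"hand":1,"slide":[0.82,-1.85,0.5],"yaw":-0.47},{"hand":1,"slide":[0.85,-2.33,0.5],"yaw":-0.63},{"hand":1,"slide":[0.81,-2.81,0.5],"yaw":-0.79},{"hand":1,"slide":[0.69,-3.28,0.5],"yaw":-0.94},{"hand":1,"slide":[0.5,-3.72,0.5],"yaw":-1.1},{"hand":1,"slide":[0.5,-3.72,0.5],"yaw":-1.1}]'
python3 - <<'E'
from h import *
s=sense();print(s["tcp_pos"],s["joints"].round(1),s["wrist_force"],toG(s["tcp_pos"])*1e3)
p=s["tcp_pos"][:2]
for ph in range(-54,-190,-9): print(ph,((fist(ph,12.5)-p)*100).round(2),round(np.radians(ph+54),2))
cv2.imwrite("pics/sc4.png",cv2.resize(capture("scene")[170:270,260:380],None,fx=6,fy=6,interpolation=cv2.INTER_CUBIC))
E
```

```text
time_s: 7.6
tcp_pos: [0.5787, 0.0584, 0.1432]
ee_rot: [[-0.781, -0.624, 0.002], [-0.624, 0.781, 0.001], [-0.002, -0.001, -1.0]]
wrist_force: [0.1, 0.0, 0.6]
gripper_width: 0.009
[0.57867524 0.05835264 0.14324177] [ 21.7  26.2 -16.7   0.  -46.9 -73.1] [0.06755606 0.0126732  0.61791651] [[ 27.66865263 -14.87037509]]
-54 [-0.11 -0.05] 0.0
-63 [-0.36 -0.46] -0.16
-72 [-0.68 -0.82] -0.31
-81 [-1.05 -1.13] -0.47
-90 [-1.46 -1.37] -0.63
-99 [-1.91 -1.55] -0.79
-108 [-2.38 -1.66] -0.94
-117 [-2.86 -1.69] -1.1
-126 [-3.34 -1.65] -1.26
-135 [-3.8  -1.53] -1.41
-144 [-4.25 -1.34] -1.57
-153 [-4.65 -1.09] -1.73
-162 [-5.02 -0.77] -1.88
-171 [-5.33 -0.4 ] -2.04
-180 [-5.57  0.01] -2.2
-189 [-5.75  0.46] -2.36
```

View pics/sc4.png

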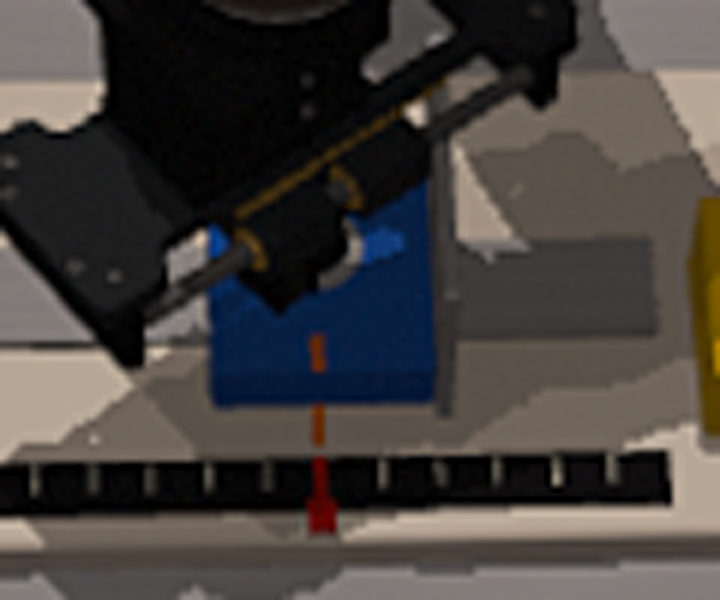

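```bash
python3 -m inch '[{"hand":1,"slide":[-0.36,-0.46,-0.2],"yaw":-0.16},{"hand":1,"slide":[-0.68,-0.82,-0.2],"yaw":-0.31},{"hand":1,"slide":[-1.05,-1.13,-0.2],"yaw":-0.47},{"hand":1,"slide":[-1.46,-1.37,-0.2],"yaw":-0.63},{"hand":1,"slide":[-1.91,-1.55,-0.2],"yaw":-0.79},{"hand":1,"slide":[-2.38,-1.66,-0.2],"yaw":-0.94},{"hand":1,"slide":[-2.86,-1.69,-0.2],"yaw":-1.1},{"hand":1,"slide":[-3.34,-1.65,-0.2],"yaw":-1.26},{"hand":1,"slide":[-3.8,-1.53,-0.2],"yaw":-1.41},{"hand":1,"slide":[-3.8,-1.53,-0.2],"yaw":-1.41}]'
python3 - <<'E'
from h import *
s=sense();print(s["tcp_pos"],s["joints"].round(1),s["wrist_force"],toG(s["tcp_pos"])*1e3)
p=s["tcp_pos"][:2]
for ph in range(-135,-190,-9): print(ph,((fist(ph,12.5)-p)*100).round(2),round(np.radians(ph+135),2))
E
```

```text
time_s: 8.9
tcp_pos: [0.5398, 0.0438, 0.1406]
ee_rot: [[-0.744, 0.668, 0.0], [0.668, 0.744, 0.0], [0.0, 0.0, -1.0]]
wrist_force: [-1.1, 0.2, 0.3]
gripper_width: 0.007
[0.53980434 0.0437538  0.14058505] [  21.8   23.3  -22.5   -0.   -44.2 -153.7] [-1.05331945  0.18077975  0.33438795] [[-11.756815  -27.8974984]]
-135 [ 0.08 -0.07] 0.0
-144 [-0.36  0.12] -0.16
-153 [-0.77  0.37] -0.31
-162 [-1.13  0.69] -0.47
-171 [-1.44  1.06] -0.63
-180 [-1.68  1.47] -0.79
-189 [-1.86  1.92] -0.94
```

```bash
python3 -m inch '[{"hand":1,"slide":[-0.36,0.12,0],"yaw":-0.15},{"hand":1,"slide":[-0.77,0.37,0],"yaw":-0.25},{"hand":1,"slide":[-1.13,0.69,0],"yaw":-0.25},{"hand":1,"slide":[-1.44,1.06,0],"yaw":-0.25},{"hand":1,"slide":[-1.44,1.06,0],"yaw":-0.25},{"hand":1,"slide":[-1.5,-0.5,0],"yaw":-0.25},{"hand":1,"slide":[-1.5,-2.5,1],"yaw":-0.25},{"hand":1,"slide":[-1.5,-5,6],"yaw":-0.2},{"hand":1,"slide":[-1.5,-9,10],"yaw":0},{"hand":1,"slide":[-1.5,-11,10],"yaw":0.15}]'
python3 - <<'E'
from h import *
s=sense();print(s["tcp_pos"],s["joints"].round(1),s["wrist_force"],toG(s["tcp_pos"])*1e3)
a=capture("scene");b=capture("top");cv2.imwrite("pics/sc5f.png",a);cv2.imwrite("pics/top5f.png",b)
f=lambda i:cv2.resize(i,(400,400),interpolation=cv2.INTER_CUBIC)
cv2.imwrite("pics/b5.png",np.hstack([f(a[170:270,265:365]),f(b[220:320,280:380])]))
E
```

```text
time_s: 10.15
tcp_pos: [0.5263, -0.0692, 0.2449]
ee_rot: [[-0.836, 0.549, 0.009], [0.549, 0.836, 0.001], [-0.007, 0.005, -1.0]]
wrist_force: [0.2, -0.4, -0.2]
gripper_width: -0.0
[ 0.52629889 -0.06919777  0.24487863] [ 1.010e+01  1.510e+01 -1.710e+01  1.000e-01 -5.730e+01 -1.334e+02] [ 0.17958053 -0.38950146 -0.18934657] [[ -29.7843365  -140.21607421]]
```

View pics/b5.png

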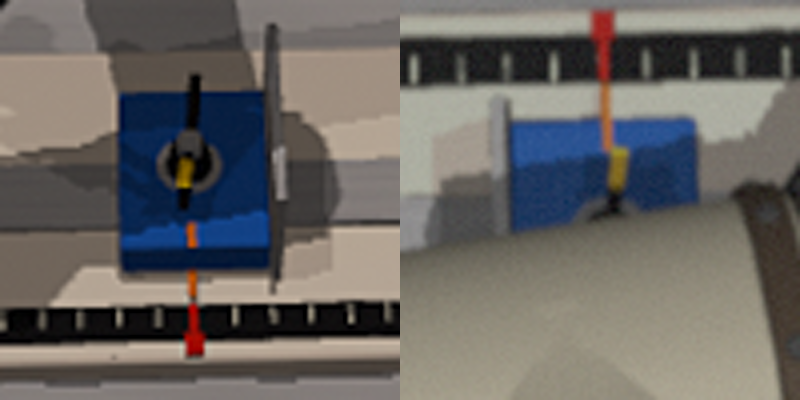

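Stroke 1 worked. In the left (scene) half the yellow wing now points guide +x (185, 172) and the black wing is at (196, 80). The pointer is still on the mark.

```bash
python3 - <<'E'
from h import *
y=toG(ray(cam("scene"),[[311.25,213]],.083))[0]*1e3;y2=toG(ray(cam("top"),[[280+218/4,220+168/4]],.083))[0]*1e3
print(y,np.degrees(np.arctan2(y[1],y[0])),y2,np.degrees(np.arctan2(y2[1],y2[0])))
p=sense()["tcp_pos"][:2]
s=fist(-8,18.5);print("above",(s-p)*100)
for ph in range(-8,-110,-8): print(ph,((fist(ph,12.5)-s)*100).round(2),round(np.radians(ph+8),2))
E
```

```text
[27.21204799 -2.34530926] -4.925945938239501 [26.1734471  -4.76222287] -10.312081317309119
above [ 5.5476319  15.69748797]
-8 [-0.06 -0.6 ] 0.0
-16 [ 0.05 -1.01] -0.14
-24 [ 0.09 -1.44] -0.28
-32 [ 0.08 -1.86] -0.42
-40 [ 0.01 -2.29] -0.56
-48 [-0.12 -2.69] -0.7
-56 [-0.3  -3.08] -0.84
-64 [-0.54 -3.44] -0.98
-72 [-0.83 -3.76] -1.12
-80 [-1.15 -4.03] -1.26
-88 [-1.51 -4.26] -1.4
-96 [-1.9  -4.44] -1.54
-104 [-2.31 -4.56] -1.68
```

```bash
python3 -m inch '[{"hand":1,"slide":[0.5,1,0],"yaw":0.18},{"hand":1,"slide":[1,2,0],"yaw":0.36},{"hand":1,"slide":[1.5,4,0],"yaw":0.54},{"hand":1,"slide":[2,6,0],"yaw":0.72},{"hand":1,"slide":[3,8,0],"yaw":0.9},{"hand":1,"slide":[4,10,0],"yaw":1.08},{"hand":1,"slide":[5,12,0],"yaw":1.26},{"hand":1,"slide":[5.5,14,0],"yaw":1.44},{"hand":1,"slide":[5.5,15,0],"yaw":1.62},{"hand":1,"slide":[5.5,15,0],"yaw":1.7}]'; python3 -c "
from h import *
s=sense();p=s['tcp_pos'];print(p,(fist(-8,18.5)-p[:2])*100,s['ee_rot'][:,0])"
```

```text
time_s: 11.5
tcp_pos: [0.5798, 0.0841, 0.2398]
ee_rot: [[-0.439, -0.899, -0.001], [-0.899, 0.439, -0.0], [0.001, 0.001, -1.0]]
wrist_force: [0.2, 0.2, -0.1]
gripper_width: 0.007
[0.57977462 0.08405244 0.23979588] [0.03564535 0.36757751] [-4.38670312e-01 -8.98647680e-01  8.39334970e-04]
```

```bash
python3 -m inch '[{"hand":1,"slide":[0.04,0.37,0],"yaw":0.18},{"hand":1,"slide":[0.04,0.37,0],"yaw":0.35},{"hand":1,"slide":[0.04,0.37,0],"yaw":0.35},{"hand":1,"slide":[0.04,0.37,-3],"yaw":0.35},{"hand":1,"slide":[0.04,0.37,-6],"yaw":0.35},{"hand":1,"slide":[0.04,0.37,-8],"yaw":0.35},{"hand":1,"slide":[0.04,0.37,-9.9],"yaw":0.35},{"hand":1,"slide":[0.04,0.37,-9.9],"yaw":0.35}]'; python3 -c "
from h import *
s=sense();p=s['tcp_pos'];print(p,(fist(-8,18.5)-p[:2])*100,s['wrist_force'])
for ph in range(-8,-110,-8): print(ph,((fist(ph,12.5)-p[:2])*100).round(2),round(np.radians(ph+8),2))"
```

```text
time_s: 12.5
tcp_pos: [0.5794, 0.0867, 0.1397]
ee_rot: [[-0.109, -0.994, -0.004], [-0.994, 0.109, -0.002], [0.002, 0.004, -1.0]]
wrist_force: [-0.1, -0.3, 0.7]
gripper_width: 0.003
[0.57944474 0.0867332  0.13966397] [0.06863408 0.09950198] [-0.06325709 -0.2766423   0.70337402]
-8 [ 0.01 -0.5 ] 0.0
-16 [ 0.12 -0.91] -0.14
-24 [ 0.16 -1.34] -0.28
-32 [ 0.15 -1.76] -0.42
-40 [ 0.08 -2.19] -0.56
-48 [-0.05 -2.59] -0.7
-56 [-0.24 -2.98] -0.84
-64 [-0.47 -3.34] -0.98
-72 [-0.76 -3.66] -1.12
-80 [-1.08 -3.93] -1.26
-88 [-1.44 -4.16] -1.4
-96 [-1.83 -4.34] -1.54
-104 [-2.25 -4.46] -1.68
```

```bash
python3 -m inch '[{"hand":1,"slide":[0.01,-0.5,0],"yaw":0},{"hand":1,"slide":[0.12,-0.91,0],"yaw":-0.14},{"hand":1,"slide":[0.16,-1.34,0],"yaw":-0.28},{"hand":1,"slide":[0.15,-1.76,0],"yaw":-0.42},{"hand":1,"slide":[0.08,-2.19,0],"yaw":-0.56},{"hand":1,"slide":[-0.05,-2.59,0],"yaw":-0.7},{"hand":1,"slide":[-0.24,-2.98,0],"yaw":-0.84},{"hand":1,"slide":[-0.47,-3.34,0],"yaw":-0.98},{"hand":1,"slide":[-0.76,-3.66,0],"yaw":-1.12},{"hand":1,"slide":[-0.76,-3.66,0],"yaw":-1.12}]'; python3 -c "
from h import *
s=sense();p=s['tcp_pos'];print(p,(fist(-72,12.5)-p[:2])*100,s['wrist_force'])
for ph in range(-76,-110,-3): print(ph,((fist(ph,12.5)-p[:2])*100).round(2),round(np.radians(ph+72),2))"
```

```text
time_s: 13.75
tcp_pos: [0.5732, 0.0504, 0.1425]
ee_rot: [[-0.941, -0.338, 0.002], [-0.338, 0.941, 0.001], [-0.002, -0.0, -1.0]]
wrist_force: [-0.5, 1.1, 0.9]
gripper_width: 0.005
[0.57320057 0.05043397 0.1424875 ] [-0.13306582 -0.02575238] [-0.45053069  1.08208692  0.94497572]
-76 [-0.29 -0.17] -0.07
-79 [-0.42 -0.27] -0.12
-82 [-0.55 -0.36] -0.17
-85 [-0.68 -0.45] -0.23
-88 [-0.82 -0.53] -0.28
-91 [-0.96 -0.6 ] -0.33
-94 [-1.11 -0.67] -0.38
-97 [-1.26 -0.73] -0.44
-100 [-1.41 -0.78] -0.49
-103 [-1.57 -0.82] -0.54
-106 [-1.73 -0.85] -0.59
-109 [-1.88 -0.87] -0.65
```

Next I push slowly to -91°, watching the force, and then hold.

```bash
python3 -m inch '[{"hand":1,"slide":[-0.29,-0.17,0],"yaw":-0.07},{"hand":1,"slide":[-0.42,-0.27,0],"yaw":-0.12},{"hand":1,"slide":[-0.55,-0.36,0],"yaw":-0.17},{"hand":1,"slide":[-0.68,-0.45,0],"yaw":-0.23},{"hand":1,"slide":[-0.82,-0.53,0],"yaw":-0.28},{"hand":1,"slide":[-0.9,-0.57,0],"yaw":-0.31},{"hand":1,"slide":[-0.9,-0.57,0],"yaw":-0.31}]'; python3 -c "
from h import *
s=sense();p=s['tcp_pos'];print(p,toG(p)*1e3,(fist(-90,12.5)-p[:2])*100,s['wrist_force'])
a=capture('scene');cv2.imwrite('pics/sc6.png',cv2.resize(a[170:270,260:380],None,fx=6,fy=6,interpolation=cv2.INTER_CUBIC))"
```

```text
time_s: 14.62
tcp_pos: [0.5641, 0.0451, 0.1417]
ee_rot: [[-0.999, -0.036, 0.001], [-0.036, 0.999, 0.0], [-0.001, 0.0, -1.0]]
wrist_force: [0.5, -0.2, 0.5]
gripper_width: 0.004
[0.56409368 0.04507853 0.14166457] [[ 12.56612597 -27.54860729]] [-0.00479575 -0.04536828] [ 0.49728688 -0.24616966  0.53608629]
```

View pics/sc6.png

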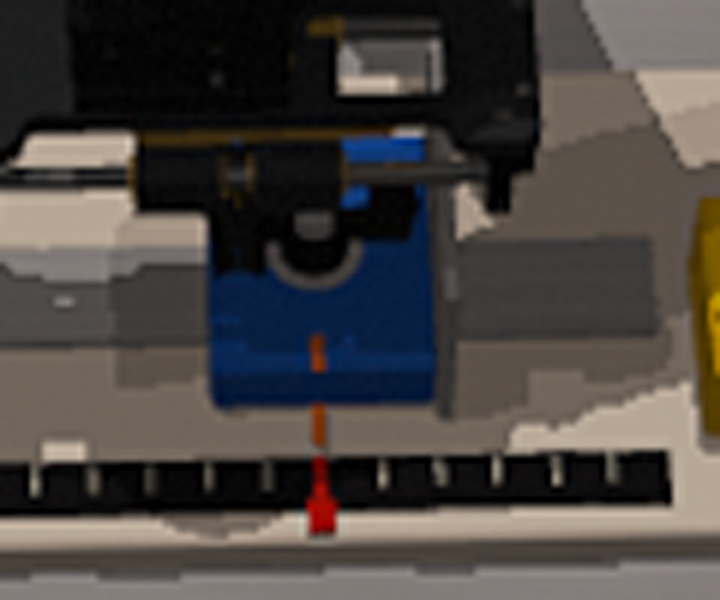

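The stop is still on the mark and the black wing points at the plate (415, 215). Force is about 0, so I'll nudge on in small steps until I feel the hard stop.

```bash
python3 -m inch '[{"hand":1,"slide":[-0.08,-0.03,0],"yaw":-0.03},{"hand":1,"slide":[-0.15,-0.06,0],"yaw":-0.05},{"hand":1,"slide":[-0.15,-0.06,0],"yaw":-0.05}]'; python3 -c "
from h import *
s=sense();p=s['tcp_pos'];print(toG(p)*1e3,s['wrist_force'])"
```

```text
time_s: 15.05
tcp_pos: [0.5624, 0.0444, 0.1413]
ee_rot: [[-1.0, 0.015, 0.0], [0.015, 1.0, 0.0], [-0.0, 0.0, -1.0]]
wrist_force: [0.2, 0.2, 0.9]
gripper_width: 0.004
[[ 10.82993865 -28.12941133]] [0.2229914  0.16041167 0.91039152]
```

```bash
python3 -m inch '[{"hand":1,"slide":[-0.07,-0.02,0],"yaw":-0.02},{"hand":1,"slide":[-0.1,-0.03,0],"yaw":-0.03},{"hand":1,"slide":[-0.1,-0.03,0],"yaw":-0.03}]'; python3 -c "
from h import *
s=sense();p=s['tcp_pos'];print(toG(p)*1e3,s['wrist_force'])"
```

```text
time_s: 15.42
tcp_pos: [0.5613, 0.0441, 0.1413]
ee_rot: [[-0.999, 0.045, -0.0], [0.045, 0.999, 0.0], [0.0, 0.0, -1.0]]
wrist_force: [0.2, -0.7, 0.2]
gripper_width: 0.004
[[  9.74750068 -28.4203029 ]] [ 0.24285336 -0.70219486  0.22521836]
```

```bash
python3 -m inch '[{"hand":1,"slide":[-0.06,-0.01,0],"yaw":-0.02},{"hand":1,"slide":[-0.1,-0.02,0],"yaw":-0.03},{"hand":1,"slide":[-0.1,-0.02,0],"yaw":-0.03}]'; python3 -c "
from h import *
s=sense();p=s['tcp_pos'];print(toG(p)*1e3,s['wrist_force'])"
```

```text
time_s: 15.8
tcp_pos: [0.5605, 0.0439, 0.1413]
ee_rot: [[-0.997, 0.075, 0.0], [0.075, 0.997, 0.0], [-0.0, 0.0, -1.0]]
wrist_force: [2.1, -0.0, -0.5]
gripper_width: 0.004
[[  8.88637042 -28.59128591]] [ 2.14989826 -0.04063602 -0.4550056 ]
```

```bash
python3 -m inch '[{"hand":1,"slide":[-0.05,-0.01,0],"yaw":-0.01},{"hand":1,"slide":[-0.07,-0.01,0],"yaw":-0.02},{"hand":1,"slide":[-0.07,-0.01,0],"yaw":-0.02}]'; python3 -c "
from h import *
s=sense();p=s['tcp_pos'];print(toG(p)*1e3,s['wrist_force'])"
```

```text
time_s: 16.18
tcp_pos: [0.5601, 0.0438, 0.1414]
ee_rot: [[-0.995, 0.095, 0.001], [0.095, 0.995, 0.0], [-0.001, 0.0, -1.0]]
wrist_force: [3.5, -1.6, -0.8]
gripper_width: 0.0
[[  8.5071851  -28.66638269]] [ 3.47026397 -1.55047632 -0.83513289]
```

The force rose to about 3.5 N with the motion lagging, so the nut has reached its hard stop. I'm backing off, lifting clear and retreating for a look.

```bash
python3 -m inch '[{"hand":1,"slide":[0.7,0.05,0],"yaw":0},{"hand":1,"slide":[1.2,0,0],"yaw":0},{"hand":1,"slide":[1.2,0,2],"yaw":0},{"hand":1,"slide":[1.2,0,6],"yaw":0},{"hand":1,"slide":[1,-3,11],"yaw":0},{"hand":1,"slide":[0,-8,13],"yaw":0},{"hand":1,"slide":[-2,-13,13],"yaw":0},{"hand":1,"slide":[-4,-18,13],"yaw":0},{"hand":1,"slide":[-5,-22,13],"yaw":0},{"hand":1,"slide":[-5,-22,13],"yaw":0}]'; python3 - <<'E'
from h import *
a=capture("scene");b=capture("top");cv2.imwrite("pics/sc7f.png",a);cv2.imwrite("pics/top7f.png",b)
f=lambda i:cv2.resize(i,(400,400),interpolation=cv2.INTER_CUBIC)
cv2.imwrite("pics/b7.png",np.hstack([f(a[170:270,265:365]),f(b[220:320,280:380])]))
c=cam("scene")
for r,z in((range(238,243),.027),(range(247,251),.021)):
    for v in r:
        x=np.arange(304,322);d=a[v,304:322].astype(float);w=np.clip(d[:,2]-d[:,1]-25,0,None)
        print(v,(toG(ray(c,[[(w*x).sum()/w.sum(),v]],z))*1e3).round(1))
for n in("scene","top"):
    i0,i1=cv2.imread(f"pics/{n}0.png"),cv2.imread(f"pics/{n}7f.png")
    for k in("red","yellow"):
        print(n,k,[q[1] for q in comps(masks(i0)[k],10)[:4]],[q[1] for q in comps(masks(i1)[k],10)[:4]])
E
```

```text
time_s: 17.42
tcp_pos: [0.5085, -0.1782, 0.2711]
ee_rot: [[-0.995, 0.099, -0.001], [0.099, 0.995, 0.0], [0.001, 0.0, -1.0]]
wrist_force: [0.1, -0.7, 0.8]
gripper_width: -0.0
238 [[52.2 -0. ]]
239 [[54.7  0. ]]
240 [[57.1 -0.2]]
241 [[59.5 -0.2]]
242 [[62.  -0.3]]
247 [[70.5  0.1]]
248 [[72.9  0.2]]
249 [[75.3  0.2]]
250 [[77.7  0.2]][ WARN:0@8.756] global loadsave.cpp:275 findDecoder imread_('pics/scene7f.png'): can't open/read file: check file path/integrity
Traceback (most recent call last):
  File "h.py", line 16, in masks
    h,s,v=[x.astype(int) for x in cv2.split(cv2.cvtColor(im,cv2.COLOR_BGR2HSV))]
                                            ~~~~~~~~~~~~^^^^^^^^^^^^^^^^^^^^^^
cv2.error: OpenCV(4.12.0) /io/opencv/modules/imgproc/src/color.cpp:199: error: (-215:Assertion failed) !_src.empty() in function 'cvtColor'
```

View pics/b7.png

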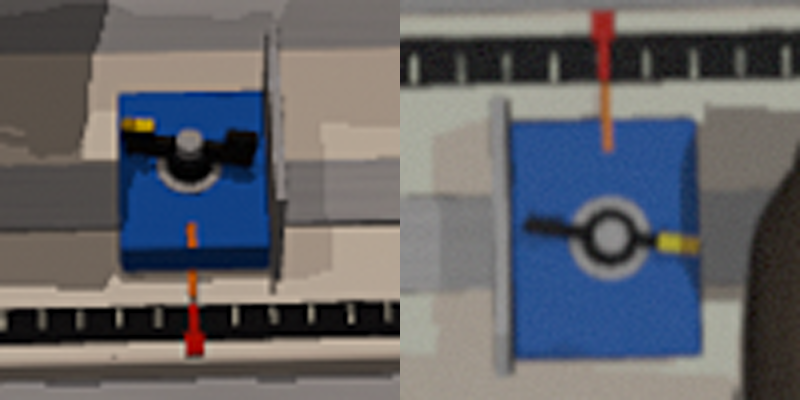

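The yellow wing points guide -y and about 7° past it (hub (610, 237), tip (698, 246) in the right half). That puts it near -97°, against -98.4° for fully home. The pointer is about 0.4 mm from the mark.

```bash
python3 - <<'E'
from h import *
for n,m in(("scene","sc"),("top","top")):
    i0,i1=cv2.imread(f"pics/{n}0.png"),cv2.imread(f"pics/{m}7f.png")
    for k in("red","yellow"):
        print(n,k,[q[1] for q in comps(masks(i0)[k],10)[:3]],[q[1] for q in comps(masks(i1)[k],10)[:3]])
print(finish_job())
E
```

```text
scene red [[608.8, 228.2], [241.1, 272.7], [313.0, 252.8]] [[608.7, 228.3], [241.1, 272.7], [313.1, 252.7]]
scene yellow [[387.2, 217.6], [267.7, 191.9]] [[387.1, 217.6], [299.3, 200.8]]
top red [[415.3, 173.7], [1.7, 195.4], [330.4, 229.8]] [[415.3, 173.7], [1.7, 195.9], [330.4, 230.1]]
top yellow [[238.0, 264.9], [389.4, 293.5]] [[238.0, 265.0], [348.9, 280.4]]
the job is handed in; nothing more can be done
None
```

The stop is on the mark and the wing nut is home. The job was handed in with the arm clear, at about 17.5 s on the robot's clock; no verdict came back.

- **Stop:** I pushed it about 87 mm with the closed fingertips. The last camera check put the pointer about 0.4 mm from the red mark.
- **Wing nut:** I turned it clockwise in two one-sided pushing strokes until it met its hard stop. The wrist force was about 3.5 N there, and it was never gripped. In the final picture the yellow wing is at about -97° in the guide frame; fully home is -98.4°.
- **Bystanders:** The cheese and the jar are within 0.1 px of their starting positions in both the scene and top views. I did not measure the cup and can, but the arm stayed well clear of them.

No check failed or disagreed, apart from a few millimetres and degrees of scatter between the two cameras.

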